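# Take in the specimen at the service window

## Robot

A 7-joint arm with a two-finger parallel gripper is mounted at the origin on the work surface. World frame = base frame: x ahead of the robot, y to its left, z up, the work surface at z = 0. Lengths are in m, angles in rad, forces in N, time in s.
With the tool pointing down it reaches from about 0.425 to 0.925 m from the base axis. Payload 6.8 kg.
Tool frame: the origin (TCP) lies midway between the tips of the shut fingers; the grasp point (between the pads) lies 19 mm behind it; z points along the fingers, x is the direction in which the jaws open and shut, and the axes are right-handed (so a half turn about z gives the same grasp; the last joint's range is limited). The gripper opens to 85 mm and grips with 20 to 120 N. Pads are 22 mm wide; open, the fingers measure 114 mm over their backs; the gripper's body (76 mm by 85 mm) begins 54 mm behind the grasp point. The pads swing forward as they close: fully open they stand 13 mm farther back than shut.
Start: joints at [-1.373, 0.477, 0.022, 1.555, -0.011, 1.109, -0.083], TCP at [0.203, 0.644, 0.231] pointing down, gripper open.
Joint ranges: [-2.96, 2.96], [-0.34, 2.1], [-1.41, 1.46], [0.24, 2.44], [-1.37, 4.51], [0.17, 1.92], [-2.96, 2.96]. Speed limits (rad/s): [2.39, 2.39, 3.14, 3.14, 3.14, 3.14, 3.14].

## Interface

Orientations are given as a unit quaternion [w, x, y, z].
In Python, from station import bot, imaging, nets gives the robot as it stands. The module is installed in compiled form; this text tells all that it offers.
- The arm moves only by the tool apply_moves, never from a script. Its argument "moves" is text: rows parted by semicolons, each of 7 numbers parted by spaces: the gripper command: -1 is fully open, 1 is shut, values between are in proportion, then the shift along the tool's x, y, z normalised to -1 to 1, where 1 is 120 mm, then the turn, a rotation vector about the tool's x, y, z normalised to -1 to 1, where 1 is 4 degrees. In form: hand dx dy dz rx ry rz; .... A call has 1 to 12 rows; each row shifts and turns the commanded pose from where the row before left it, along the tool's axes as they then stand; what a row does not reach is not made up. A row lasts 1/12 s, in which the tool goes at most 41.7 mm and 7.16 degrees, less where a joint would pass 70% of its speed; a pose out of reach is approached as far as the arm can. A call with a number of a shift or a turn outside -1 to 1 is refused whole. A call with a gripper value outside its range is refused whole. The fingers move at their own pace and stop on an object; "force" is the grip in N (left out, the last holds). Time passes only in rows, so rows that do not move let the fingers close. It gives the time, the measured TCP pose, the force and the opening at its end, in the units of the state.
- bot.get_obs(): the state, without advancing time (a new reading comes with each control period).
- imaging.read_camera(name): name is "scene" or "side" or "wrist"; returns a dict with "image" (480x640x3 uint8, red, green, blue), "fx", "fy", "cx", "cy" (pixels), "dist_coeffs" ([k1, k2, p1, p2, k3] as OpenCV has them; the pictures are not rectified), "view" (4x4, takes a point from world to camera coordinates); the wrist camera has in their place "mount" (4x4, takes a point from camera to tool coordinates, whose origin is the TCP and whose axes are the tool frame's). Camera axes: x right, y down, z forward; pixel columns grow to the right and rows downward; lengths in m; the calibration is good to about 2 mm. A picture is of the moment at which its call begins: read the wrist's pose just before it. There is no depth.
- bot.hand_in(): hands the job in, once; it reports no verdict.
Trained networks look in a picture, given as the dict that the camera call returned (one of the last four; its "shot" number tells which), for a name from the list of things; names that differ only in an ending like _2 or _b are one class to them, and where a whole thing is asked for, a point or a joint stands for the part that bears it (a point fixed in the world has none). Each returns a list of dicts, best first, with "score" (0 to 1); they miss things now and then, are a little off and sometimes report something else, mostly with a low value. They report only what shows in the picture. A call takes as long as a camera call. They do not tell look-alikes from the thing itself.
- nets.spot_in(picture, name): "rect" ([left, top, right, bottom] in pixels, round what is visible of it).
- nets.outline_of(picture, name): "region" (480x640 bool, what is visible of it) and "rect" ([left, top, right, bottom] in pixels, round what is visible of it).
- nets.spot_point(picture, name): "location" ([column, row] in pixels: a listed point, or the origin of a listed thing).
The state is a dict: "t": time; "q": joint angles; "joint_vel": joint speeds; "joint_torque": joint torques, N m; "eef_pos": TCP position; "tool_rot": TCP orientation; "contact_force": force on the tool from outside, world axes, zero at the start; "torque": the same for the moment, N m; "gripper_width": opening from 0.0 (shut) to 1.0 (fully open).
Only numpy, scipy, OpenCV 4.12 (cv2) and the standard library are available. Lean on these libraries where they do the work, as an engineer would, in place of code of your own. Each camera call takes 0.05 s, during which the arm holds its last target.

## Task

A specimen jar with an orange cap stands in one of the two sliding trays of the service window: with a fingertip hooked behind that tray's blue lip, draw it all the way out to its stop so that the jar comes through upright, and push the other tray, which holds the stamp, fully home under the guard. Do not draw the stamp's tray out and do not pinch the trays' fronts; do not touch the jar or the stamp, and leave the mouse, remote and bottle on the desk where they are.

Things in the scene. Friction and masses are not known exactly. Their poses are not given: they have to be found in the camera images.
- left_tray (a joint): Grey sliding tray on the robot's left, +y of the hatch frame, 112 mm wide, 224 mm long. Value in m: 0 = fully home, 0.130 = fully out at its stop; grows as it slides towards the robot (along -x of the hatch). No spring: stays where left; about 2.5 N of rail friction, 3 to 5 N at the lip moves it. Starts ajar by 15 to 45 mm. Well and pocket floor 17 mm above the desk, side walls reach 37 mm.
- left_lip (a point): Blue upright lip across this tray's front, 112 mm wide, 8 mm thick, top 58 mm above the desk. Directly behind it (+x) is the finger well, 52 mm long, 104 mm wide; then a solid deck 48 mm long, top 37 mm above the desk. Origin: middle of the top edge of the lip's back surface (the surface to hook). Axes as the hatch. At value 0 it is 100 mm in front of the guard's plane.
- left_face (a point): White plate, 6 mm thick, 112 mm wide, on the outer (robot) side of this tray's lip, 12 to 48 mm above the desk (10 mm lower than the lip); the surface to push. Origin: middle of the lower edge of its outer surface, 14 mm in front of the lip's back surface. Axes as the hatch. Fingers on face and lip at once count as pinching.
- left_pocket (a point): Middle of the floor of this tray's pocket (105 by 104 mm, behind the deck), 152.5 mm behind the lip's back surface; moves with the tray. What the tray holds stands within 65 mm of it.
- right_tray (a joint): Grey sliding tray on the robot's right, -y of the hatch frame, 112 mm wide, 224 mm long. Value in m: 0 = fully home, 0.130 = fully out at its stop; grows as it slides towards the robot (along -x of the hatch). No spring: stays where left; about 2.5 N of rail friction, 3 to 5 N at the lip moves it. Starts ajar by 15 to 45 mm. Well and pocket floor 17 mm above the desk, side walls reach 37 mm.
- right_lip (a point): Blue upright lip across this tray's front, 112 mm wide, 8 mm thick, top 58 mm above the desk. Directly behind it (+x) is the finger well, 52 mm long, 104 mm wide; then a solid deck 48 mm long, top 37 mm above the desk. Origin: middle of the top edge of the lip's back surface (the surface to hook). Axes as the hatch. At value 0 it is 100 mm in front of the guard's plane.
- right_face (a point): White plate, 6 mm thick, 112 mm wide, on the outer (robot) side of this tray's lip, 12 to 48 mm above the desk (10 mm lower than the lip); the surface to push. Origin: middle of the lower edge of its outer surface, 14 mm in front of the lip's back surface. Axes as the hatch. Fingers on face and lip at once count as pinching.
- right_pocket (a point): Middle of the floor of this tray's pocket (105 by 104 mm, behind the deck), 152.5 mm behind the lip's back surface; moves with the tray. What the tray holds stands within 65 mm of it.
- hatch: Fixed pass-through: aluminium base plate 8 mm high, 400 mm wide, x = -105 to +125 mm; across it an upright guard of posts, a cross rail 96 to 110 mm above the desk and a clear pane up to 155 mm. Two trays run under the rail, 75 mm either side of the middle. Origin: on the desk under the middle of the guard; x horizontal, square to the guard, away from the robot; y along the guard, z up.
- jar: Specimen jar, white with an orange cap, 44 mm across, 58 mm tall, about 80 g, standing loose in the pocket of one tray. Origin: centre of its underside, z up.
- stamp: Dark wooden hand stamp, 40 mm across the foot, 59 mm tall, standing loose in the pocket of the other tray. Origin: centre of its underside, z up.
- mouse: Black computer mouse lying loose on the desk at the right of the hatch's front, 104 by 60 mm, 35 mm high. Origin: centre of its underside. Leave alone.
- remote: White remote control lying loose on the desk at the left of the hatch's front, 150 by 46 mm, 18 mm high. Origin: centre of its underside. Leave alone.
- sanitiser: Blue bottle with a white cap, 56 mm across, 130 mm tall, standing loose at the left of the hatch. Origin: centre of its underside. Leave alone.
There are look-alikes about, which are no part of the job. There is more than one size of the jar; the job needs the largest.

How it is judged:
On the way:
1. a finger behind the lip of the jar's tray has drawn it more than 70 mm out (((horizontal distance between jar and left_pocket below 0.065 m and value of joint left_tray above 0.07 m and contact force between the fingers and left_tray_c0 above 0.5 N) or (horizontal distance between jar and right_pocket below 0.065 m and value of joint right_tray above 0.07 m and contact force between the fingers and right_tray_c0 above 0.5 N))), for 0.05 s.
At the end, for the whole second after the job is handed in: The jar stands upright (within 0.15 rad), at rest, in its tray's pocket, and that tray is at its outer stop (value over 0.120 of 0.130 m); the other tray is home (value under 0.006 m) with the stamp upright in it; both trays at rest (((horizontal distance between jar and left_pocket below 0.065 m and value of joint left_tray above 0.12 m and value of joint right_tray below 0.006 m and horizontal distance between stamp and right_pocket below 0.065 m) or (horizontal distance between jar and right_pocket below 0.065 m and value of joint right_tray above 0.12 m and value of joint left_tray below 0.006 m and horizontal distance between stamp and left_pocket below 0.065 m)) and angle between each of jar, stamp's own z axis and vertical below 0.15 rad and linear speed of jar below 0.02 m/s and velocity of joint left_tray between -0.01 and 0.01 m/s and velocity of joint right_tray between -0.01 and 0.01 m/s); the robot touches nothing.
It fails at once if the jar or stamp is touched by the robot (contact force between any of the fingers, the arm and jar above 0.5 N or contact force between any of the fingers, the arm and stamp above 0.5 N).
It fails at once if the jar or stamp is lifted or tipped over (height (world z) of any of jar, stamp above 0.032 m or angle between any of jar, stamp's own z axis and vertical above 0.35 rad).
It fails at once if a tray front is pinched (fingers on its lip and its face at once) ((contact force between the fingers and left_tray_c0 above 1 N and contact force between the fingers and left_tray_c1 above 1 N) or (contact force between the fingers and right_tray_c0 above 1 N and contact force between the fingers and right_tray_c1 above 1 N)).
It fails at once if the stamp's tray is drawn out (beyond 70 mm) ((horizontal distance between stamp and left_pocket below 0.065 m and value of joint left_tray above 0.07 m) or (horizontal distance between stamp and right_pocket below 0.065 m and value of joint right_tray above 0.07 m)).
It fails at once if the mouse, remote or bottle is moved by more than 15 mm (distance of any of mouse, remote, sanitiser from where it was at the start of the episode above 0.015 m).
It also fails if it takes over 48 s, if anything falls off the work surface, if the arm or the gripper's body presses on something with over 40 N, if the wrist force passes 120 N, or if a joint passes its speed limit or range.

## Working session

There is one attempt and no reset: what is moved stays moved. The work goes in short steps, Python scripts to look and compute and a tool call to move; the robot and the scene stay as the last step left them, time stands still between calls to the robot, and variables do not carry over. Pictures are saved under pics/ and viewed, and the job is handed in when it is done.

Besides the shell and the picture viewer there is one more tool, called after "Request:" by a JSON object that holds its "method" and its "body", one argument or row to a line. apply_moves: Moves the arm, as the interface text tells. Scaled input: -1 to 1 covers 120 mm each way for a shift and 4 degrees each way for a turn. Its arguments: {"type":"object","properties":{"moves":{"type":"string"},"force":{"type":"number"}},"required":["moves"]}

```bash
mkdir -p pics; ls
python3 - <<'E'
from station import bot, imaging, nets
import cv2
o=bot.get_obs();print({k:o[k] for k in('t','eef_pos','tool_rot','gripper_width','contact_force')})
for n in('scene','side'):
    p=imaging.read_camera(n);cv2.imwrite(f'pics/{n}0.png',p['image'][...,::-1])
    print(n,p['fx'],p['cx'],p['view'],p['dist_coeffs'])
    for t in('left_lip','right_lip','left_face','right_face','left_pocket','right_pocket','hatch','jar','stamp','mouse','remote','sanitiser'):
        print(t,[( [round(float(v)) for v in d['location']],round(d['score'],2)) for d in nets.spot_point(p,t)[:3]])
E
```

```text
pics
{'t': 0.0, 'eef_pos': array([0.20303776, 0.64311546, 0.23031797]), 'tool_rot': array([ 5.94893836e-04,  8.06534840e-01,  5.91185842e-01, -7.05451053e-04]), 'gripper_width': 0.9996512478859486, 'contact_force': array([-0.3627316 , -0.08199209,  0.93177424])}
scene 437.1964254229103 314.1081903769441 [[-1.13451494e-01  9.93543411e-01 -4.99709159e-04  9.95688233e-02]
 [ 6.53303977e-01  7.42210219e-02 -7.53448839e-01 -3.51864076e-01]
 [-7.48547040e-01 -8.58063587e-02 -6.57506348e-01  1.55097998e+00]
 [ 0.00000000e+00  0.00000000e+00  0.00000000e+00  1.00000000e+00]] [-0.07227496  0.          0.          0.          0.        ]
left_lip [([336, 245], 0.92)]
right_lip [([278, 232], 0.96)]
left_face [([335, 255], 0.77)]
right_face [([277, 242], 0.67)]
left_pocket [([317, 303], 0.92)]
right_pocket [([252, 288], 0.71)]
hatch [([285, 297], 0.88)]
jar [([245, 290], 0.68), ([180, 277], 0.65), ([152, 273], 0.53)]
stamp [([315, 308], 0.92)]
mouse [([207, 232], 0.73), ([433, 346], 0.27)]
remote [([420, 256], 0.86)]
sanitiser [([432, 342], 0.95)]
side 586.2814511528877 318.0125014824295 [[ 0.93381061 -0.35749046 -0.01408272 -0.59871443]
 [-0.22848322 -0.56561253 -0.79238746  0.19878562]
 [ 0.27530559  0.74315748 -0.60985555  1.00129324]
 [ 0.          0.          0.          1.        ]] [-0.13530027  0.          0.          0.          0.        ]
left_lip [([308, 250], 0.87), ([382, 255], 0.56)]
right_lip [([322, 296], 0.94)]
left_face [([306, 263], 0.86)]
right_face [([320, 320], 0.58)]
left_pocket [([384, 256], 0.83)]
right_pocket [([405, 304], 0.91), ([258, 220], 0.25)]
hatch [([379, 286], 0.71), ([322, 296], 0.34)]
jar [([440, 388], 0.77), ([410, 308], 0.72), ([459, 421], 0.61)]
stamp [([386, 256], 0.51)]
mouse [([340, 418], 0.76)]
remote [([257, 224], 0.72)]
sanitiser []
```

View pics/scene0.png

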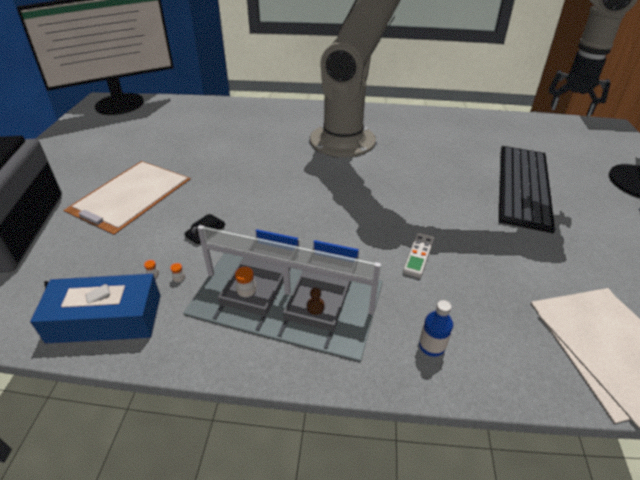

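View pics/side0.png

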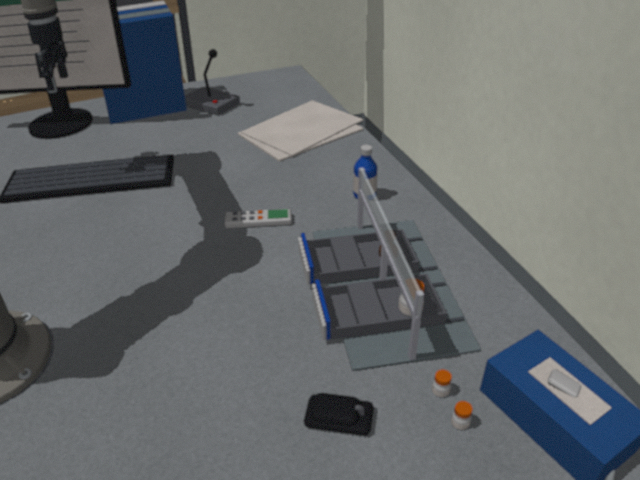

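```bash
cat > h.py <<'E'
from station import bot, imaging, nets
import numpy as np, cv2
from scipy.optimize import least_squares
def K(p): return np.array([[p['fx'],0,p['cx']],[0,p['fy'],p['cy']],[0,0,1]])
def proj(p,X):
    V=np.array(p['view']); r,_=cv2.Rodrigues(V[:3,:3])
    return cv2.projectPoints(np.asarray(X,float).reshape(-1,3),r,V[:3,3],K(p),np.array(p['dist_coeffs']))[0].reshape(-1,2)
def onplane(p,uv,z):
    V=np.array(p['view']);n=cv2.undistortPoints(np.array([[uv]],float),K(p),np.array(p['dist_coeffs']))[0,0]
    d=V[:3,:3].T@np.r_[n,1];c=-V[:3,:3].T@V[:3,3];return c+d*(z-c[2])/d[2]
Z={'left_lip':.058,'right_lip':.058,'left_face':.012,'right_face':.012,'left_pocket':.017,'right_pocket':.017,'hatch':0,'jar':.017,'stamp':.017,'mouse':0,'remote':0,'sanitiser':0}
def world(x,name):
    # x: hx,hy,yaw,dl,dr
    hx,hy,th,dl,dr=x; s=1 if 'left' in name else -1; d=dl if s>0 else dr
    if name=='hatch': l=[0,0,0]
    elif 'lip' in name: l=[-.1-d,s*.075,.058]
    elif 'face' in name: l=[-.114-d,s*.075,.012]
    else: l=[-.1-d+.1525,s*.075,.017]
    c,sn=np.cos(th),np.sin(th)
    return np.array([hx+c*l[0]-sn*l[1],hy+sn*l[0]+c*l[1],l[2]])
NM=['left_lip','right_lip','left_face','right_face','left_pocket','right_pocket','hatch']
def fit(ps,names=NM):
    ob=[]
    for p in ps:
        for n in names:
            L=nets.spot_point(p,n)
            if L and L[0]['score']>.5: ob.append((p,n,np.array(L[0]['location'])))
    f=lambda x:np.concatenate([(proj(p,world(x,n))[0]-uv)/2 for p,n,uv in ob])
    r=least_squares(f,[.7,.0,0,.03,.03],loss='soft_l1')
    return r.x,[(n,np.round(f(r.x)[2*i:2*i+2]*2,1)) for i,(p,n,uv) in enumerate(ob)]
E
python3 - <<'E'
from h import *
ps=[imaging.read_camera(n) for n in('scene','side')]
x,res=fit(ps);print(np.round(x,4))
for r in res:print(*r)
for p in ps:
  for n in Z:
    for d in nets.spot_point(p,n)[:3]:print(n,np.round(onplane(p,d['location'],Z[n]),3),round(d['score'],2))
E
```

```text
[ 0.7411 -0.0773 -0.1992  0.0297  0.0251]
left_lip [0.5 1.4]
right_lip [ 0.3 -0.6]
left_face [-2.5 -0.8]
right_face [ 3.5 -0.5]
left_pocket [-1.8  3.6]
right_pocket [2.3 1.7]
hatch [-0.6 -3.4]
left_lip [ 0.5 -0.6]
right_lip [0.2 2.2]
left_face [-1.8  1. ]
right_face [-0.3 -1.4]
left_pocket [-1.3  1.1]
right_pocket [ 0.8 -2.6]
hatch [1.2 0.9]
left_lip [0.624 0.02  0.058] 0.74
right_lip [ 0.606 -0.126  0.058] 0.77
left_face [0.617 0.031 0.012] 0.69
right_face [ 0.593 -0.132  0.012] 0.58
left_pocket [ 0.768 -0.005  0.017] 0.61
left_pocket [ 0.746 -0.17   0.017] 0.5
right_pocket [ 0.749 -0.163  0.017] 0.79
hatch [ 0.751 -0.074  0.   ] 0.6
hatch [0.569 0.024 0.   ] 0.3
jar [ 0.754 -0.163  0.017] 0.67
jar [ 0.736 -0.341  0.017] 0.67
jar [ 0.73  -0.402  0.017] 0.44
stamp [ 0.792 -0.013  0.017] 0.89
remote [0.575 0.243 0.   ] 0.95
sanitiser [0.848 0.241 0.   ] 0.76
sanitiser [ 0.778 -0.017  0.   ] 0.66
left_lip [0.627 0.02  0.058] 0.75
left_lip [ 0.6   -0.126  0.058] 0.45
left_lip [ 0.764 -0.057  0.058] 0.23
right_lip [ 0.605 -0.12   0.058] 0.76
left_face [0.62  0.026 0.012] 0.94
left_face [ 0.549 -0.344  0.012] 0.46
left_face [ 0.793 -0.009  0.012] 0.28
right_face [ 0.589 -0.127  0.012] 0.59
right_face [ 0.546 -0.347  0.012] 0.36
left_pocket [ 0.783 -0.006  0.017] 0.8
left_pocket [ 0.749 -0.159  0.017] 0.38
right_pocket [ 0.748 -0.162  0.017] 0.56
right_pocket [ 0.787 -0.018  0.017] 0.52
hatch [ 0.74  -0.074  0.   ] 0.78
jar [ 0.717 -0.356  0.017] 0.95
jar [ 0.714 -0.421  0.017] 0.87
jar [ 0.757 -0.172  0.017] 0.78
stamp [ 0.775 -0.026  0.017] 0.61
stamp [ 0.546 -0.348  0.017] 0.45
mouse [ 0.55  -0.337  0.   ] 0.89
remote [0.58  0.219 0.   ] 0.81
remote [0.651 0.098 0.   ] 0.62
remote [ 0.766 -0.161  0.   ] 0.58
sanitiser [0.843 0.229 0.   ] 0.66
```

Both views agree: the large orange-capped jar (scene 245,285) is in the robot's right tray and the stamp (315,300) is in the left. The two small jars beside the hatch are decoys. I'll push the left tray home first.

Request:
{"method": "apply_moves", "body": {
  "moves": "1 -0.25 0.2 0 0 0 -0.76;1 -0.25 0.2 0 0 0 -0.76;1 -0.25 0.2 0 0 0 0;1 -0.25 0.2 0 0 0 0;1 -0.25 0.2 0 0 0 0;1 -0.25 0.2 0 0 0 0;1 -0.25 0.2 0 0 0 0;1 -0.25 0.2 0 0 0 0;1 -0.25 0.2 0 0 0 0;1 -0.25 0.2 0 0 0 0;1 -0.25 0.2 0 0 0 0;1 0 0 0 0 0 0",
  "force": 40
}}

```text
t: 4.3
eef_pos: [0.3944, 0.2579, 0.2316]
tool_rot: [0.001, 0.777, 0.629, -0.0]
contact_force: [-0.8, 0.0, -0.2]
gripper_width: 0.004
```

```bash
cat >> h.py <<'E'
def state(x):
    from scipy.spatial.transform import Rotation as R
    o=bot.get_obs();e=o['eef_pos'];q=o['tool_rot'];M=R.from_quat(np.r_[q[1:],q[0]]).as_matrix()
    c,s=np.cos(x[2]),np.sin(x[2]);d=e[:2]-x[:2]
    print('t',round(float(o['t']),2),'hatch-frame tcp mm',np.round(1000*np.array([c*d[0]+s*d[1],-s*d[0]+c*d[1],e[2]]),1),'F',np.round(o['contact_force'],1),'grip',round(float(o['gripper_width']),3))
    print('tool y yaw - hatch yaw deg',np.degrees(np.arctan2(M[1,1],M[0,1])-x[2]),'z',np.round(M[:,2],3))
E
python3 - <<'E'
from h import *
xs=[]
for i in range(4):
    ps=[imaging.read_camera(n) for n in('scene','side')]
    x,r=fit(ps);xs.append(x);print(np.round(x,4))
m=np.median(xs,0);np.save('x.npy',m);print(m);state(m)
cv2.imwrite('pics/side1.png',ps[1]['image'][...,::-1])
E
```

```text
[ 0.7431 -0.0773 -0.1869  0.0293  0.0274]
[ 0.748  -0.073  -0.1394  0.0286  0.0348]
[ 0.7443 -0.0754 -0.1599  0.0296  0.0312]
[ 0.7443 -0.078  -0.188   0.0334  0.0284]
[ 0.74429857 -0.07639038 -0.17336208  0.02945148  0.02982177]
t 7.5 hatch-frame tcp mm [-407.   275.6  231.3] F [-0.5 -0.1  0.2] grip 0.002
tool y yaw - hatch yaw deg -1.512365005998555 z [-0.  0. -1.]
```

Run:
```python
from h import *
import pickle
ps=[imaging.read_camera(n) for n in('scene','side')]
pickle.dump(ps,open('ps.pkl','wb'))
a=cv2.resize(ps[0]['image'][210:370,170:400,::-1],None,fx=3.4,fy=3.4,interpolation=cv2.INTER_CUBIC);cv2.imwrite('pics/sc_z.png',a)
b=cv2.resize(ps[1]['image'][150:380,260:490,::-1],None,fx=2.6,fy=2.6,interpolation=cv2.INTER_CUBIC);cv2.imwrite('pics/sd_z.png',b)
```

```text
(no output)
```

View pics/sc_z.png

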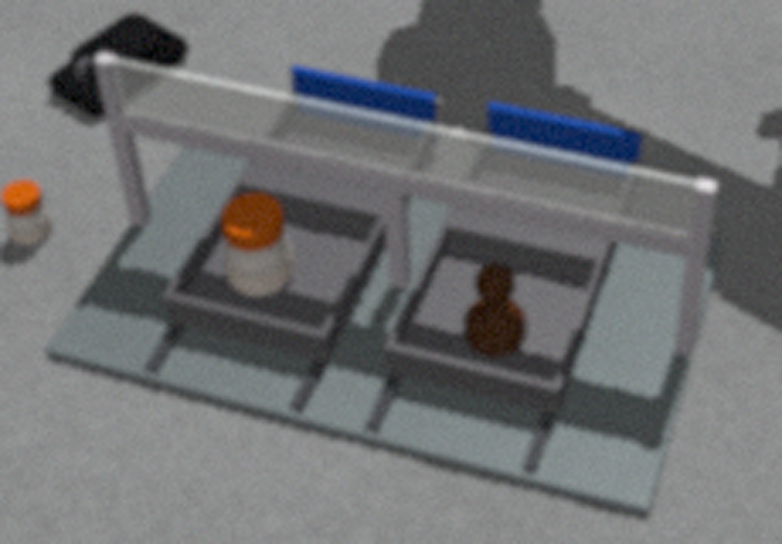

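View pics/sd_z.png

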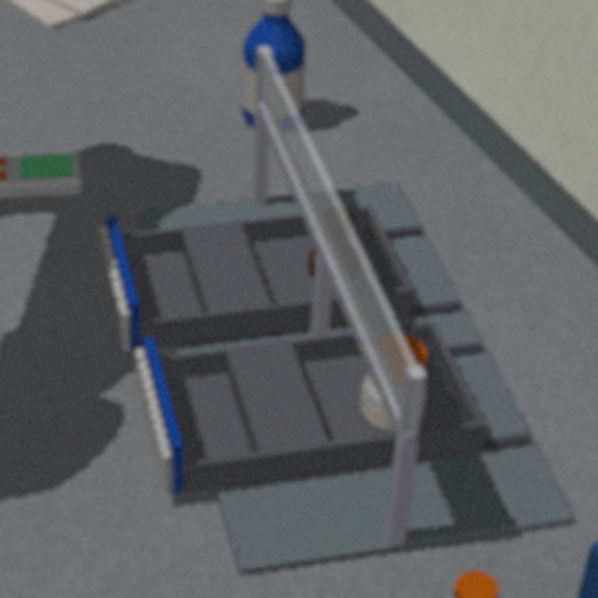

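Run:
```python
from h import *
import pickle
ps=pickle.load(open('ps.pkl','rb'))
S=[(50,352),(645,512)];f0=lambda a:(a[0]/3.4+170,a[1]/3.4+210);f1=lambda a:(a[0]/2.6+260,a[1]/2.6+150)
ob=[(0,f0((50,352)),(.125,-.2,.008),0),(0,f0((645,510)),(.125,.2,.008),0),
(0,f0((293,70)),(-.1,-.131,.058),'r'),(0,f0((436,95)),(-.1,-.019,.058),'r'),(0,f0((488,105)),(-.1,.019,.058),'l'),(0,f0((640,135)),(-.1,.131,.058),'l'),
(1,f1((238,570)),(-.105,-.2,.008),0),(1,f1((574,518)),(.125,-.2,.008),0),(1,f1((402,183)),(.125,.2,.008),0),
(1,f1((112,218)),(-.104,.131,.058),'l'),(1,f1((152,340)),(-.104,.019-.038,.058),'r'),(1,f1((178,445)),(-.104,-.131,.058),'r')]
def W(x,l,k):
    l=np.array(l,float); l[0]-= {'l':x[3],'r':x[4],0:0}[k]
    c,s=np.cos(x[2]),np.sin(x[2]);return [x[0]+c*l[0]-s*l[1],x[1]+s*l[0]+c*l[1],l[2]]
f=lambda x:np.concatenate([proj(ps[i],W(x,l,k))[0]-uv for i,uv,l,k in ob])
r=least_squares(f,[.74,-.076,-.17,.03,.03],loss='soft_l1');print(np.round(r.x,4));print(np.round(f(r.x).reshape(-1,2),1))
np.save('x.npy',r.x);state(r.x)
```

```text
[ 0.745  -0.0797 -0.1953  0.0333  0.0273]
[[-3.9 -1.5]
 [-0.9  0.4]
 [-2.6 -0.4]
 [-2.1  1.3]
 [-1.7 -0.1]
 [-1.1  0.7]
 [-0.1 -1.4]
 [ 0.1 -1.1]
 [-1.3 -1.6]
 [-1.2 -2.5]
 [-1.3 -2.9]
 [-0.2 -1.2]]
t 7.6 hatch-frame tcp mm [-414.3  269.7  231.3] F [ 0.5 -1.1 -1.2] grip -0.002
tool y yaw - hatch yaw deg -0.2535360259066261 z [-0.  0. -1.]
```

Request:
{"method": "apply_moves", "body": {
  "moves": "1 -0.27 0.27 0 0 0 0;1 -0.27 0.27 0 0 0 0;1 -0.27 0.27 0 0 0 0;1 -0.27 0.27 0 0 0 0;1 -0.27 0.27 0 0 0 0;1 -0.27 0.27 0 0 0 0;1 0 0 0.27 0 0 0;1 0 0 0.27 0 0 0;1 0 0 0.27 0 0 0;1 0 0 0.27 0 0 0;1 0 0 0.27 0 0 0;1 0 0 0.27 0 0 0"
}}

```text
t: 8.6
eef_pos: [0.5293, 0.0571, 0.0355]
tool_rot: [0.0, 0.774, 0.633, 0.0]
contact_force: [-0.5, 0.4, -0.4]
gripper_width: -0.0
```

Run:
```python
from h import *
state(np.load('x.npy'))
p=imaging.read_camera('side');cv2.imwrite('pics/side2.png',p['image'][...,::-1])
```

```text
t 8.6 hatch-frame tcp mm [-238.2   92.3   35.5] F [-0.5  0.4 -0.4] grip -0.0
tool y yaw - hatch yaw deg -0.24403792788989262 z [ 0.001  0.    -1.   ]
```

View pics/side2.png

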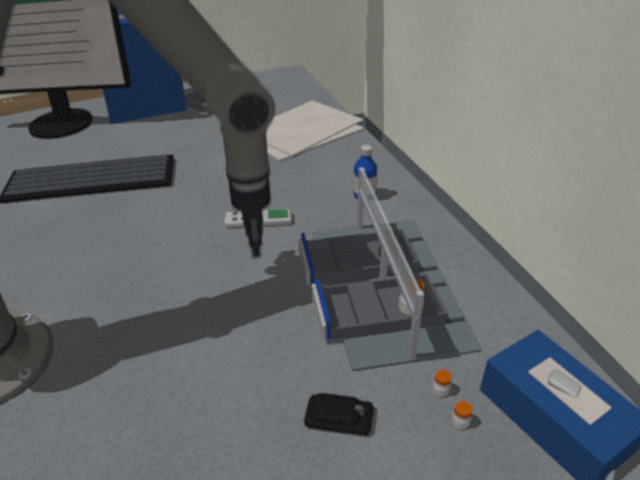

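Request:
{"method": "apply_moves", "body": {
  "moves": "1 -0.14 0.08 0.05 0 0 0;1 0 0.12 0 0 0 0;1 0 0.12 0 0 0 0;1 0 0.12 0 0 0 0;1 0 0.1 0 0 0 0;1 0 0.04 0 0 0 0;1 0 0.04 0 0 0 0;1 0 0.04 0 0 0 0;1 0 0.04 0 0 0 0;1 0 0.04 0 0 0 0;1 0 0.04 0 0 0 0;1 0 0.04 0 0 0 0"
}}

```text
t: 9.65
eef_pos: [0.6221, 0.0214, 0.0308]
tool_rot: [-0.0, 0.774, 0.633, -0.0]
contact_force: [-2.1, 1.5, 2.4]
gripper_width: -0.001
```

Run:
```python
from h import *
state(np.load('x.npy'))
```

```text
t 9.65 hatch-frame tcp mm [-140.2   75.3   30.8] F [-2.1  1.5  2.4] grip -0.001
tool y yaw - hatch yaw deg -0.2264911624385106 z [-0.001  0.    -1.   ]
```

Request:
{"method": "apply_moves", "body": {
  "moves": "1 0 0.03 0 0 0 0;1 0 0.03 0 0 0 0;1 0 0.03 0 0 0 0;1 0 0.03 0 0 0 0;1 0 0 0 0 0 0"
}}

```text
t: 10.07
eef_pos: [0.6344, 0.0189, 0.0304]
tool_rot: [-0.002, 0.774, 0.633, -0.002]
contact_force: [-7.3, 3.1, 6.2]
gripper_width: -0.0
```

Run:
```python
from h import *
state(np.load('x.npy'))
p=imaging.read_camera('side');cv2.imwrite('pics/side3.png',cv2.resize(p['image'][150:380,220:490,::-1],None,fx=2.5,fy=2.5,interpolation=cv2.INTER_CUBIC))
```

```text
t 10.07 hatch-frame tcp mm [-127.6   75.2   30.4] F [-7.3  3.1  6.2] grip -0.0
tool y yaw - hatch yaw deg -0.2249066686186422 z [-0.005  0.001 -1.   ]
```

View pics/side3.png

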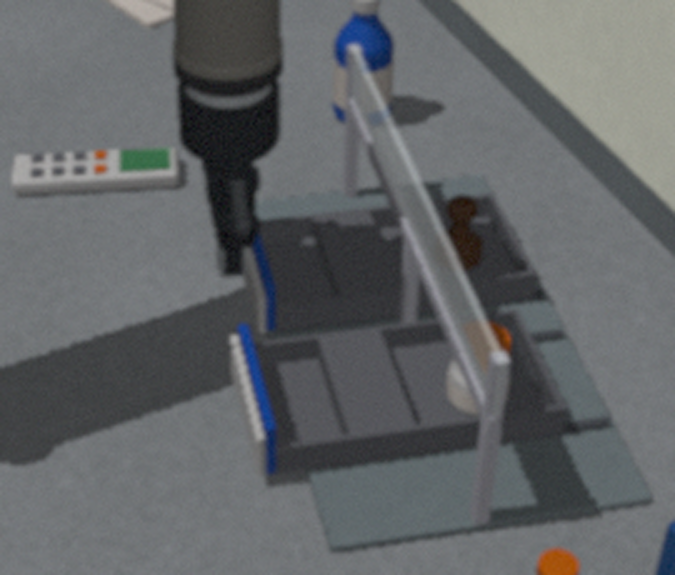

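Request:
{"method": "apply_moves", "body": {
  "moves": "1 0 0.03 0 0 0 0;1 0 0.03 0 0 0 0;1 0 0.03 0 0 0 0;1 0 0 0 0 0 0"
}}

```text
t: 10.45
eef_pos: [0.6344, 0.0188, 0.0288]
tool_rot: [-0.01, 0.774, 0.634, -0.009]
contact_force: [-36.0, 6.8, 27.3]
gripper_width: 0.001
```

Run:
```python
from h import *
state(np.load('x.npy'))
```

```text
t 10.45 hatch-frame tcp mm [-127.6   75.2   28.8] F [-36.    6.8  27.3] grip 0.001
tool y yaw - hatch yaw deg -0.1643685171229684 z [-0.027  0.004 -1.   ]
```

Request:
{"method": "apply_moves", "body": {
  "moves": "1 0 -0.15 0 0 0 0;1 0 -0.2 0 0 0 0;1 0 -0.15 0 0 0 0;1 0 0 -0.25 0 0 0;1 0 0 -0.25 0 0 0;1 0 0 -0.25 0 0 0;1 -0.25 0 -0.1 0 0 0;1 -0.25 0 0 0 0 0;1 -0.25 0 0 0 0 0;1 -0.25 0 0 0 0 0;1 -0.25 0 0 0 0 0;1 0 0 0 0 0 0"
}}

```text
t: 11.45
eef_pos: [0.5572, -0.1278, 0.1337]
tool_rot: [0.002, 0.777, 0.629, -0.001]
contact_force: [-0.1, -1.1, 0.5]
gripper_width: 0.001
```

Run:
```python
from h import *
import pickle
state(np.load('x.npy'))
ps=[imaging.read_camera(n) for n in('scene','side')]
pickle.dump(ps,open('ps2.pkl','wb'))
x=np.load('x.npy')
for p in ps:
  for n,X in(('left_lip',0),('right_lip',0)):
    L=nets.spot_point(p,n)
    if L:
      w=onplane(p,L[0]['location'],.058);d=w[:2]-x[:2];c,s=np.cos(x[2]),np.sin(x[2]);print(n,L[0]['score'],np.round(1000*np.array([c*d[0]+s*d[1],-s*d[0]+c*d[1]])))
cv2.imwrite('pics/side4.png',cv2.resize(ps[1]['image'][150:380,220:490,::-1],None,fx=2.5,fy=2.5,interpolation=cv2.INTER_CUBIC))
```

```text
t 11.45 hatch-frame tcp mm [-174.9  -83.7  133.7] F [-0.1 -1.1  0.5] grip 0.001
tool y yaw - hatch yaw deg -0.8108079495736864 z [ 0.002 -0.005 -1.   ]
left_lip 0.95 [-95.  78.]
right_lip 0.77 [-125.  -74.]
right_lip 0.63 [-131.  -70.]
```

View pics/side4.png

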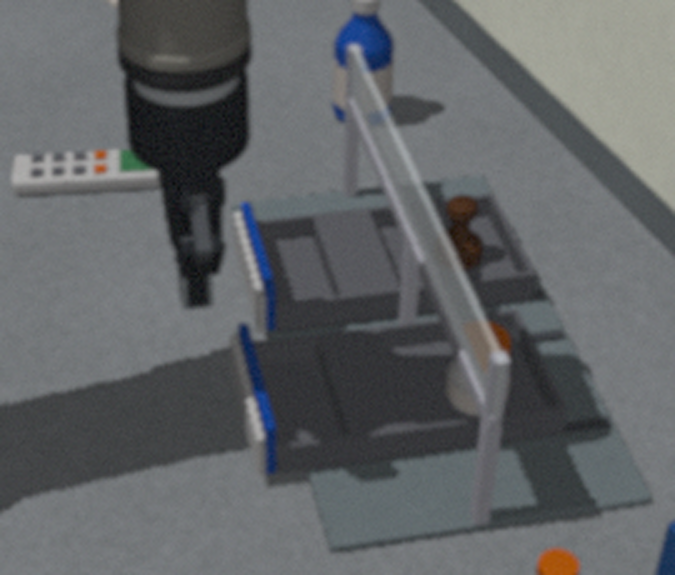

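Request:
{"method": "apply_moves", "body": {
  "moves": "1 0.07 0.2 0 0 0 0;1 0 0.2 0 0 0 0;1 0 0.2 0 0 0 0.1;1 0 0 0.2 0 0 0;1 0 0 0.25 0 0 0;1 0 0 0 0 0 0"
}}

```text
t: 12.25
eef_pos: [0.6277, -0.1227, 0.0736]
tool_rot: [-0.003, 0.775, 0.631, -0.003]
contact_force: [-1.3, 2.4, -0.9]
gripper_width: -0.003
```

Run:
```python
from h import *
state(np.load('x.npy'))
ps=[imaging.read_camera(n) for n in('scene','side')]
a=cv2.resize(ps[1]['image'][200:350,260:440,::-1],None,fx=3,fy=3,interpolation=cv2.INTER_CUBIC)
b=cv2.resize(ps[0]['image'][190:340,180:340,::-1],None,fx=3,fy=3,interpolation=cv2.INTER_CUBIC)[:,:250]
cv2.imwrite('pics/m5.png',np.hstack([a,b]))
```

```text
t 12.25 hatch-frame tcp mm [-106.7  -65.    73.6] F [-1.3  2.4 -0.9] grip -0.003
tool y yaw - hatch yaw deg -0.5030209133589579 z [-0.008  0.001 -1.   ]
```

View pics/m5.png

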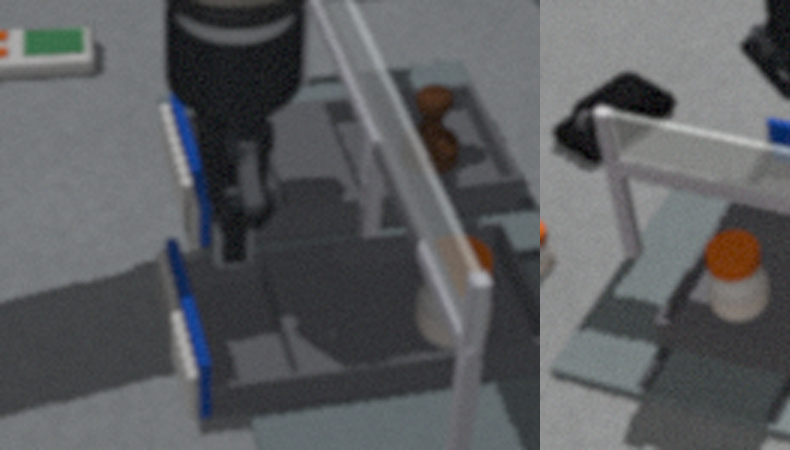

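Request:
{"method": "apply_moves", "body": {
  "moves": "1 -0.08 0.03 0 0 0 0;1 0 0 0.1 0 0 0;1 0 0 0.1 0 0 0;1 0 0 0.1 0 0 0;1 0 0 0.08 0 0 0;1 0 0 0 0 0 0"
}}

```text
t: 12.85
eef_pos: [0.6302, -0.1345, 0.0304]
tool_rot: [-0.002, 0.776, 0.631, -0.001]
contact_force: [-0.9, 0.5, 0.6]
gripper_width: -0.002
```

Run:
```python
from h import *
state(np.load('x.npy'))
ps=[imaging.read_camera('side')]
a=cv2.resize(ps[0]['image'][200:350,260:440,::-1],None,fx=3,fy=3,interpolation=cv2.INTER_CUBIC)
cv2.imwrite('pics/m6.png',a)
```

```text
t 12.85 hatch-frame tcp mm [-101.9  -76.1   30.4] F [-0.9  0.5  0.6] grip -0.002
tool y yaw - hatch yaw deg -0.630826427738105 z [-0.004  0.001 -1.   ]
```

View pics/m6.png

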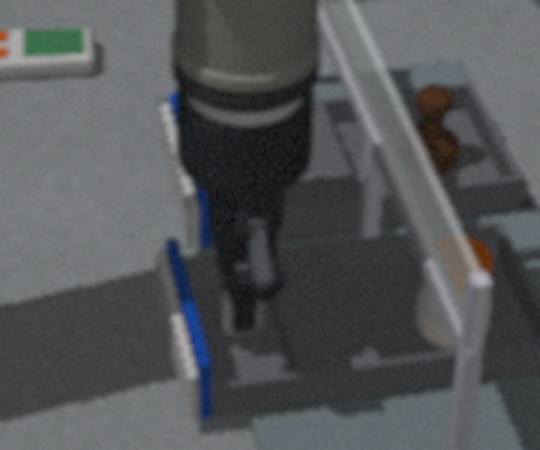

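Request:
{"method": "apply_moves", "body": {
  "moves": "1 0 -0.03 0 0 0 0;1 0 -0.03 0 0 0 0;1 0 -0.03 0 0 0 0;1 0 -0.03 0 0 0 0;1 0 -0.03 0 0 0 0;1 0 -0.03 0 0 0 0;1 0 -0.03 0 0 0 0;1 0 -0.03 0 0 0 0;1 0 -0.03 0 0 0 0;1 0 -0.03 0 0 0 0;1 0 -0.03 0 0 0 0;1 0 -0.03 0 0 0 0"
}}

```text
t: 13.9
eef_pos: [0.5899, -0.1267, 0.0336]
tool_rot: [0.0, 0.776, 0.63, 0.0]
contact_force: [1.8, -1.9, 1.8]
gripper_width: 0.005
```

Run:
```python
from h import *
state(np.load('x.npy'))
ps=[imaging.read_camera('side')]
a=cv2.resize(ps[0]['image'][180:350,240:440,::-1],None,fx=3,fy=3,interpolation=cv2.INTER_CUBIC)
cv2.imwrite('pics/m7.png',a)
```

```text
t 13.9 hatch-frame tcp mm [-143.   -76.3   33.6] F [ 1.8 -1.9  1.8] grip 0.005
tool y yaw - hatch yaw deg -0.6641376927653112 z [ 0.001 -0.    -1.   ]
```

View pics/m7.png

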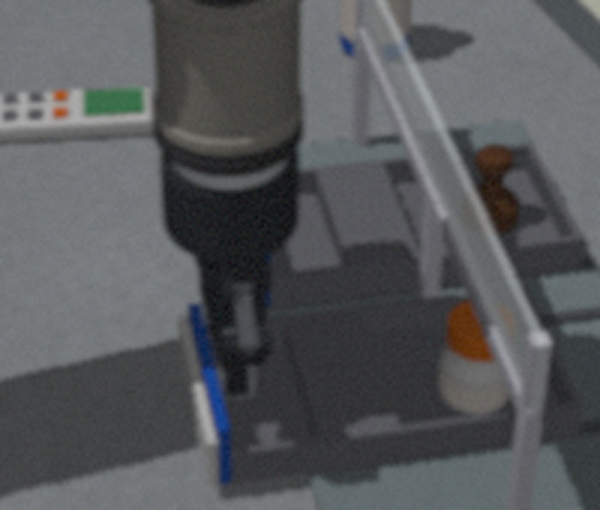

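The tray is following and the jar is upright as it passes the pane (about 475,360 in the crop).

Request:
{"method": "apply_moves", "body": {
  "moves": "1 0 -0.03 0.01 0 0 0;1 0 -0.03 0.01 0 0 0;1 0 -0.03 0 0 0 0;1 0 -0.03 0 0 0 0;1 0 -0.03 0 0 0 0;1 0 -0.03 0 0 0 0;1 0 -0.03 0 0 0 0;1 0 -0.03 0 0 0 0;1 0 -0.03 0 0 0 0;1 0 -0.03 0 0 0 0;1 0 -0.03 0 0 0 0;1 0 -0.03 0 0 0 0"
}}

```text
t: 14.95
eef_pos: [0.5471, -0.1177, 0.0308]
tool_rot: [-0.0, 0.776, 0.63, -0.0]
contact_force: [2.4, -2.9, -1.0]
gripper_width: 0.001
```

Request:
{"method": "apply_moves", "body": {
  "moves": "1 0 -0.03 0 0 0 0;1 0 -0.03 0 0 0 0;1 0 -0.03 0 0 0 0;1 0 -0.03 0 0 0 0;1 0 -0.03 0 0 0 0;1 0 -0.03 0 0 0 0"
}}

```text
t: 15.45
eef_pos: [0.5262, -0.1131, 0.031]
tool_rot: [0.0, 0.776, 0.63, 0.0]
contact_force: [2.1, -2.2, 0.4]
gripper_width: 0.003
```

Run:
```python
from h import *
state(np.load('x.npy'))
ps=[imaging.read_camera('side')]
a=cv2.resize(ps[0]['image'][180:380,220:440,::-1],None,fx=2.8,fy=2.8,interpolation=cv2.INTER_CUBIC)
cv2.imwrite('pics/m8.png',a)
```

```text
t 15.45 hatch-frame tcp mm [-208.1  -75.3   31. ] F [ 2.1 -2.2  0.4] grip 0.003
tool y yaw - hatch yaw deg -0.6533821760707275 z [ 0. -0. -1.]
```

View pics/m8.png

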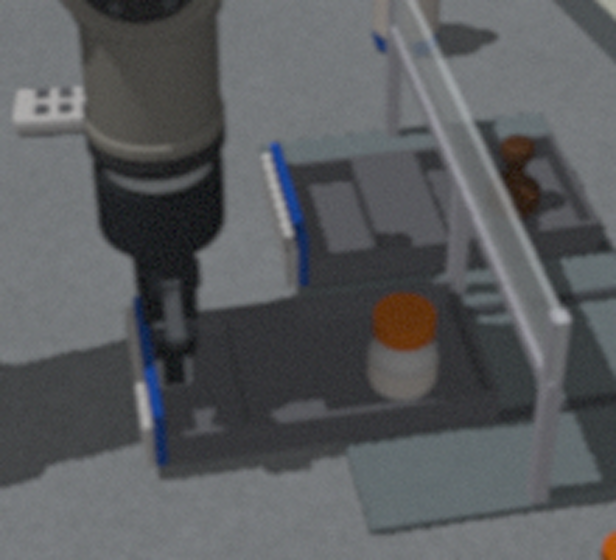

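Nearly out; continue slowly until the force shows the stop.

Request:
{"method": "apply_moves", "body": {
  "moves": "1 0 -0.025 0 0 0 0;1 0 -0.025 0 0 0 0;1 0 -0.02 0 0 0 0;1 0 -0.02 0 0 0 0"
}}

```text
t: 15.83
eef_pos: [0.5157, -0.1108, 0.0309]
tool_rot: [0.0, 0.776, 0.63, 0.0]
contact_force: [2.8, -1.7, 0.2]
gripper_width: -0.001
```

Run:
```python
from h import *
state(np.load('x.npy'))
```

```text
t 15.83 hatch-frame tcp mm [-218.8  -75.    30.9] F [ 2.8 -1.7  0.2] grip -0.001
tool y yaw - hatch yaw deg -0.6483635565893793 z [ 0.  0. -1.]
```

Request:
{"method": "apply_moves", "body": {
  "moves": "1 0 -0.02 0 0 0 0;1 0 -0.02 0 0 0 0;1 0 -0.02 0 0 0 0;1 0 0 0 0 0 0"
}}

```text
t: 16.17
eef_pos: [0.5139, -0.1101, 0.0318]
tool_rot: [0.004, 0.776, 0.631, 0.003]
contact_force: [14.6, -4.4, -10.8]
gripper_width: 0.006
```

Request:
{"method": "apply_moves", "body": {
  "moves": "1 0 -0.015 0 0 0 0;1 0 -0.015 0 0 0 0;1 0 0 0 0 0 0"
}}

```text
t: 16.42
eef_pos: [0.514, -0.1099, 0.0325]
tool_rot: [0.007, 0.776, 0.631, 0.005]
contact_force: [20.7, -5.7, -15.1]
gripper_width: 0.0
```

Run:
```python
from h import *
state(np.load('x.npy'))
```

```text
t 16.42 hatch-frame tcp mm [-220.7  -74.5   32.5] F [ 20.7  -5.7 -15.1] grip 0.0
tool y yaw - hatch yaw deg -0.6157956246658066 z [ 0.017 -0.004 -1.   ]
```

The tray is at its stop: force is 20 N and it no longer moves. I'll release into the middle of the well and lift out.

Request:
{"method": "apply_moves", "body": {
  "moves": "1 0 0.06 0 0 0 0;1 0 0.06 0 0 0 0;1 0 0.05 0 0 0 0;1 0 0 0 0 0 0"
}}

```text
t: 16.75
eef_pos: [0.5256, -0.1126, 0.0306]
tool_rot: [-0.0, 0.776, 0.631, -0.0]
contact_force: [0.7, -0.0, 0.1]
gripper_width: 0.003
```

Run:
```python
from h import *
state(np.load('x.npy'))
```

```text
t 16.75 hatch-frame tcp mm [-208.8  -74.9   30.6] F [ 0.7 -0.   0.1] grip 0.003
tool y yaw - hatch yaw deg -0.6310991229561552 z [-0.001  0.    -1.   ]
```

Request:
{"method": "apply_moves", "body": {
  "moves": "1 0 0 -0.1 0 0 0;1 0 0 -0.15 0 0 0;1 0 0 -0.2 0 0 0;1 0 0 -0.25 0 0 0;1 0 0 -0.25 0 0 0;1 0 0 -0.25 0 0 0;1 0 0 -0.25 0 0 0;1 0 -0.2 0 0 0 0;1 0 -0.2 0 0 0 0;1 0 -0.2 0 0 0 0;1 0 0 0 0 0 0;1 0 0 0 0 0 0"
}}

```text
t: 17.75
eef_pos: [0.4532, -0.0978, 0.2054]
tool_rot: [-0.001, 0.776, 0.63, 0.0]
contact_force: [1.4, 0.1, 0.2]
gripper_width: -0.003
```

Run:
```python
from h import *
x=np.load('x.npy');state(x)
ps=[imaging.read_camera(n) for n in('side','scene')]
for p in ps:
  for n in('left_lip','right_lip'):
    L=nets.spot_point(p,n)
    if L:
      w=onplane(p,L[0]['location'],.058);d=w[:2]-x[:2];c,s=np.cos(x[2]),np.sin(x[2]);print(n,round(L[0]['score'],2),np.round(1000*np.array([c*d[0]+s*d[1],-s*d[0]+c*d[1]])))
cv2.imwrite('pics/m9.png',ps[0]['image'][...,::-1])
cv2.imwrite('pics/m9s.png',ps[1]['image'][...,::-1])
```

```text
t 17.75 hatch-frame tcp mm [-282.7  -74.4  205.4] F [1.4 0.1 0.2] grip -0.003
tool y yaw - hatch yaw deg -0.6472643370383844 z [-0.     0.001 -1.   ]
left_lip 0.95 [-99.  76.]
right_lip 0.92 [-234.  -68.]
left_lip 0.79 [-110.   79.]
right_lip 0.74 [-233.  -72.]
```

View pics/m9.png

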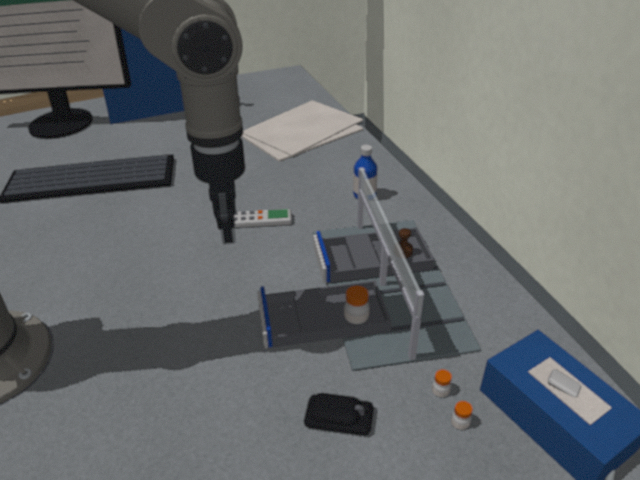

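View pics/m9s.png

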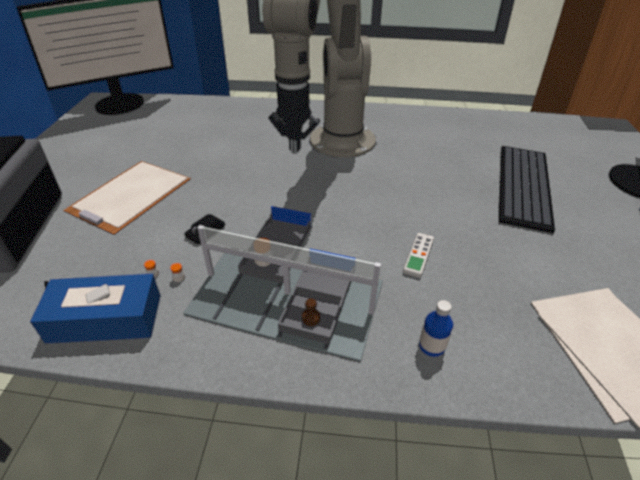

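The jar stands upright in the drawn tray (side view 357,305). The stamp is upright in the tray that is home (405,243). The mouse, remote and bottle are where they were, and the arm is clear.

```bash
python3 -c "
from station import bot
print(bot.hand_in())"
```

```text
the job is handed in; nothing more can be done
None
```

The job is done and handed in at about 18 s of the 48 s allowed. With closed fingers I pushed the left tray (stamp) home by its white face. I then hooked the fingertip behind the right tray's blue lip and drew that tray (jar) out to its stop.

**Stops:** I pressed both trays until they stopped moving while the force rose. That was about 36 N on the left tray at home and about 21 N on the right tray at its outer stop.

**Tray positions:** The last images put the right lip at about -233 mm, where -230 mm is expected. One camera put the left lip at -99 mm, where -100 mm is expected. The scene camera read -110 mm for that lip, but it was partly hidden by the rail and pane, so I relied on the side view and the force stop.

**Final state:** The jar and stamp look upright in their pockets, and I felt no sign of touching them. The mouse, remote and bottle look unmoved by eye, and the arm is clear of everything.

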